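# Rehang the battery-bay guard flap on its sprung hinge pin

## Task

The clear guard flap hangs on the empty test bay, but the battery lies in the other one. Squeeze the flap's red tab to its black tab to draw back the sprung hinge pin, lift the flap off, and lower it gently into the hinge bracket of the bay with the battery; with the pin still drawn back press the flap lightly home, with about 10 N, then let the pin spring into its eye. Do not force the flap against either bay, and leave the battery and everything else on the bench where it is.

Things in the scene. Friction and masses are not known exactly. Their poses are not given: they have to be found in the camera images.
- flap: Guard flap, 0.28 to 0.47 kg: aluminium hinge barrel (18 mm diameter, 120 mm long), under it a clear panel in a yellow frame (8 mm thick, 72 mm wide, down to z = -85 mm), two tabs on top. Origin: on the hinge axis, half-way along the barrel. y runs along the axis from the red-tab end to the black-tab end, z up, x to the back. With the pin drawn back it lifts straight off; 110 mm brings its lower edge over the ears.
- flap_grip (a point): Where to grip, from above, fingers closing along the flap's y: midway between the tabs' outer faces once the pin is drawn back, 41 mm over the hinge axis, 14 mm under the tabs' tops, 30 mm over the barrel's flat top, 24 mm over the ears' tops. A gripper centred here meets the red tab first, pushes it back 12 mm, then meets the black tab, and the flap stays put. Axes as the flap.
- flap_red_tab (a point): Middle of the red sliding tab's outer face: flap y = -33 mm at rest, -21 mm drawn back. It is 20 mm (x) by 6 mm (y), up to 55 mm over the axis. The fixed black tab is alike, outer face at y = +21 mm. So 54 mm over both at rest, 42 mm drawn back. It moves the sprung pin: 8 mm thick, round-ended, 12 mm out of the barrel's -y end at rest, flush when drawn back.
- flap_stub (a point): Tip of the fixed round-ended steel stub (8 mm diameter) that stands 14 mm out of the barrel's +y end, on the hinge axis (flap y = +74 mm).
- flap_pin (a joint): How far the hinge pin is drawn back (m): 0 = sprung fully out, 0.012 = fully back at its stop. Spring: 3.6 N at 0, 7.2 N at 0.012.
- bay_a: Empty test bay on which the flap hangs at the start: grey, fixed, foot 130 x 160 mm, clear roof 93 mm high. Origin near the middle of its foot, on the bench; open front to -x, z up. More than 40 N between flap and this bay counts as forcing.
- bay_a_hinge (a point): Middle of the hinge axis of the empty bay's bracket, 105 mm up. Brackets of both bays are alike: two aluminium ears, 8 mm thick, 40 mm in x, inner faces at y = +63 and -63 mm, so 3 mm free beside each barrel end. +y ear: open saddle, slot 11 mm wide with sloped mouth, where the stub rests; top 17 mm over the axis.
- bay_b: Test bay with the battery, built and with axes as the empty one; the flap goes here, its y along this bay's y. Its -y ear (as on the empty bay) is a closed eye for the pin, 11 mm square hole on the axis, top 17 mm over the axis, with a ledge inside on which the barrel rests. Rigid; more than 25 N between flap and this bay counts as forcing.
- bay_b_hinge (a point): Nominal middle of this bay's hinge axis (105 mm up). The bracket is clamped in slots: its true place is up to 8 mm higher or lower and up to 8 mm to either side (y), not reported; x is exact. A flap lowered over 3 mm off sideways stops with its barrel on an ear, 26 mm above home; one that stops within 8 mm of nominal height is home.
- battery: Flat black battery, 45 x 91 x 10 mm, loose on the floor of its bay. Origin at the middle of its underside. Leave alone.
- meter: Dark multimeter, 71 x 135 x 41 mm, loose bystander; origin under its middle.
- spool: Blue and white solder spool, 62 mm across, 46 mm high, loose bystander; origin under its middle.
- red_driver: Red screwdriver, 167 mm long, 25 mm high, loose bystander lying in front; origin under its middle.
- tin: Small white round tin, 56 mm across, 32 mm high, loose bystander; origin under its middle.

How it is judged:
By the outcome, as a careful person would: the job done as asked, in the order asked, and still so for the second after the job is handed in, with the robot touching nothing.
It also fails if it takes over 70 s, if anything falls off the work surface, if the arm or the gripper's body presses on something with over 40 N, if the wrist force passes 120 N, or if a joint passes its speed limit or range.

## Robot

A 6-joint arm with a two-finger parallel gripper is mounted at the origin on a cart in front of the work surface, level with it; the furniture and walls round the work are solid. World frame = base frame: x ahead of the robot, y to its left, z up, the work surface at z = 0. Lengths are in mm, angles in degrees, forces in N, time in s.
With the tool pointing down it reaches from about 325 to 925 mm from the base axis. Payload 3.1 kg.
Tool frame: the origin (TCP) lies midway between the tips of the shut fingers; the grasp point (between the pads) lies 19 mm behind it; x points along the fingers, z is the direction in which the jaws open and shut, and the axes are right-handed (so a half turn about x gives the same grasp; the last joint's range is limited). The gripper opens to 85 mm and grips with 20 to 120 N. Pads are 22 mm wide; open, the fingers measure 114 mm over their backs; the gripper's body (76 mm by 85 mm) begins 54 mm behind the grasp point. The pads swing forward as they close: fully open they stand 13 mm farther back than shut.
Start: joints at [63.931, 12.427, 92.441, -0, 75.132, -6.429], TCP at [210.06, 588.654, 202.4] pointing down, gripper open.
Joint ranges: [-157.48, 157.48], [-44.54, 120.13], [17.64, 146.25], [-64.5, 244.5], [7.68, 150.69], [-147.95, 147.95]. Speed limits (degrees/s): [159.86, 159.86, 180, 180, 180, 180].

## Interface

Orientations are given as a 3x3 rotation matrix whose columns are the frame's x, y, z axes.
In Python, from workcell import movep, move_straight, move_j, gripper_to, sleep, solve_ik, snapshot, camera_model, Unreachable, job_done, current_clock, current_q, current_joint_velocities, current_joint_efforts, current_position, current_tcp_rot, current_wrist_force, current_torque, current_width gives the robot as it stands. Calls block until the motion is done:
- movep(position, orientation): joint-space move of the TCP to a pose.
- move_straight(position, velocity=150, ori=None): straight line of the TCP; ori=None keeps the orientation; velocity is the mean speed in mm/s.
- move_j(angles): joint-space move.
- gripper_to(opening, strength=None): finger opening in mm; strength is the grip in N (None keeps the last); returns when the fingers have stopped.
- sleep(seconds).
- solve_ik(position, orientation): joint angles nearest the present ones, or None.
- snapshot(name): name is "scene" or "top"; returns (picture, depth): 420x560x3 uint8, red, green, blue; 420x560 float32, mm along the optical axis (not along the pixel's ray), 0 where there is no reading.
- camera_model(name): a dict with "intrinsics" (3x3 intrinsics, pixels), "pose" (4x4, takes a point from camera to world coordinates). Camera axes: x right, y up, looking along -z (the intrinsics and any distortion apply to the point x, -y, -z); pixel columns grow to the right and rows downward; lengths in mm; the calibration is good to about 2 mm. A picture is of the moment at which its call begins. camera_model takes no time and is no camera call.
A pose or a line that the arm cannot do raises Unreachable and nothing moves.
- job_done(): hands the job in, once; it reports no verdict.
Readings, each from a call of its own:
- current_clock(): time.
- current_q(): joint angles.
- current_joint_velocities(): joint speeds.
- current_joint_efforts(): joint torques, N m.
- current_position(): TCP position.
- current_tcp_rot(): TCP orientation.
- current_wrist_force(): force on the tool from outside, world axes, zero at the start.
- current_torque(): the same for the moment, N m.
- current_width(): finger opening in mm.
Only numpy, scipy, OpenCV 4.12 (cv2) and the standard library are available. Lean on these libraries where they do the work, as an engineer would, in place of code of your own. Each camera call takes 0.05 s, during which the arm holds its last target.

## Working session

There is one attempt and no reset: what is moved stays moved. The work goes in short steps, each a Python script; the robot and the scene stay as the last script left them, time stands still between calls to the robot, and variables do not carry over. Pictures are saved under pics/ and viewed, and the job is handed in when it is done.

```bash
mkdir -p pics; ls; cat > h.py <<'E'
import numpy as np, cv2
from workcell import *
def world(name,d):
    m=camera_model(name);K=np.array(m["intrinsics"]);P=np.array(m["pose"])
    v,u=np.mgrid[0:d.shape[0],0:d.shape[1]]
    X=(u-K[0,2])/K[0,0]*d;Y=(v-K[1,2])/K[1,1]*d
    p=np.stack([X,-Y,-d,np.ones_like(d)],-1)
    w=(p@P.T)[...,:3]; w[d<=0]=np.nan
    return w
E
python3 - <<'E'
from h import *
for n in("scene","top"):
    m=camera_model(n);print(m)
    p,d=snapshot(n);np.savez("s0_"+n,p=p,d=d)
    cv2.imwrite(f"pics/{n}0.png",p[:,:,::-1])
print(current_clock(),current_wrist_force(),current_tcp_rot())
E
```

```text
pics
{'intrinsics': array([[475.63261669,   0.        , 273.26608587],
       [  0.        , 475.63261669, 215.29222887],
       [  0.        ,   0.        ,   1.        ]]), 'pose': array([[-6.77398556e-01,  3.00474865e-01, -6.71450707e-01,
        -3.32059227e+02],
       [-7.35506383e-01, -2.60882066e-01,  6.25276665e-01,
         9.55007904e+02],
       [ 1.27104736e-02,  9.17417791e-01,  3.97722316e-01,
         6.51480703e+02],
       [ 0.00000000e+00,  0.00000000e+00,  0.00000000e+00,
         1.00000000e+00]])}
{'intrinsics': array([[529.40066023,   0.        , 287.60862747],
       [  0.        , 529.40066023, 210.64436209],
       [  0.        ,   0.        ,   1.        ]]), 'pose': array([[-2.54911154e-03,  9.96869701e-01, -7.90208873e-02,
         4.52031229e+02],
       [-9.99993812e-01, -2.34954301e-03,  2.61839026e-03,
         1.23514750e+02],
       [ 2.42453095e-03,  7.90270729e-02,  9.96869522e-01,
         1.47808157e+03],
       [ 0.00000000e+00,  0.00000000e+00,  0.00000000e+00,
         1.00000000e+00]])}
0.1 [ 0.45517895 -0.43784336 -0.10454363] [[-9.79376564e-04 -9.41816830e-01  3.36125125e-01]
 [-1.95562962e-03  3.36126448e-01  9.41814837e-01]
 [-9.99997608e-01  2.65055128e-04 -2.17103925e-03]]
```

View pics/scene0.png

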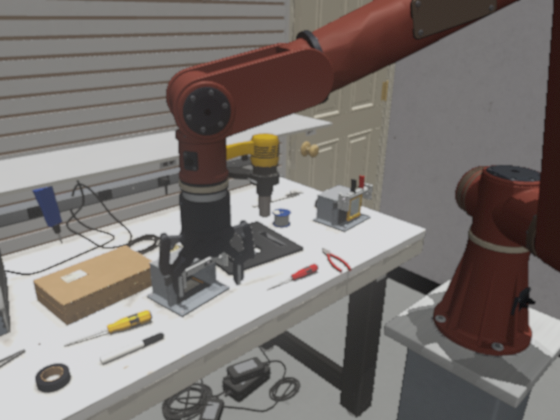

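View pics/top0.png

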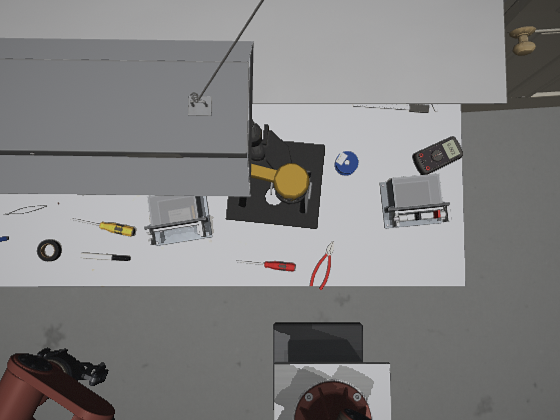

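```bash
python3 - <<'E'
from h import *
a=np.load("s0_top.npz");w=world("top",a["d"]);np.save("w_top",w)
p=a["p"][:,:,::-1]
A=cv2.resize(p[165:235,370:470],None,fx=6,fy=6,interpolation=cv2.INTER_CUBIC)
B=cv2.resize(p[185:255,130:230],None,fx=6,fy=6,interpolation=cv2.INTER_CUBIC)
cv2.imwrite("pics/topA.png",A);cv2.imwrite("pics/topB.png",B)
np.set_printoptions(precision=0,suppress=True,linewidth=250)
for r,c in [(100,100),(170,100),(190,100),(185,250),(210,340),(180,290),(250,115),(200,415),(160,345)]: print(r,c,w[r,c])
print("A z");print(w[172:232:2,376:456:3,2])
print("B z");print(w[190:250:2,140:220:3,2])
s=np.load("s0_scene.npz");q=s["p"][:,:,::-1]
cv2.imwrite("pics/scA.png",cv2.resize(q[165:240,300:400],None,fx=7,fy=7,interpolation=cv2.INTER_CUBIC))
cv2.imwrite("pics/scB.png",cv2.resize(q[220:320,140:260],None,fx=6,fy=6,interpolation=cv2.INTER_CUBIC))
E
```

```text
100 100 [639. 351. 842.]
170 100 [559. 364. 799.]
190 100 [534. 367. 788.]
185 250 [540. 171. 792.]
210 340 [571. -27.   0.]
180 290 [608. 115. 344.]
250 115 [460. 597.   9.]
200 415 [ 588. -213.  101.]
160 345 [704. -38.  45.]
A z
[[ -0.  -0.   4.   0.  -1.   2.   3.  -0.  -4.   0.  -3.  -9.  -1.   1.   4.  14.  24.  29.  22.   0.   1.   5.  -2.  -5.   6.   5.  -0.]
 [ -2.  -5.   0.   2.   1.  -5.   0.  -1.   0.  -1.  -3.   3.   2.   1.   5.   6.  13.  95.  93.  96.  93.   1.   3.   0.  -2.   5.  -3.]
 [  1.  -4.   5.  -6.   4.   2.   1.  -1.  -0.   4.  96.  91.  94.  93.  91.  92.  97.  95.  94.  93.  95.  95.   0.   3.  -2.  -4.   1.]
 [ -0.   4.   6.   2.  11.   1.  93.  91.  94.  95.  91.  87.  96.  94.  99.  97.  96.  94.  91.  97.  97.  93.   4.   6.   6.  -1.   2.]
 [  5.  -1.   0.  -2.   4.  83.  95.  96.  94.  95.  91.  96.  90.  92.  94.  98.  98.  97.  96.  96.  95.  92.   1.   4.   0.  -3.  -4.]
 [  0.   1.  11.  10.  45.  78.  99.  93.  93.  95.  92.  96.  94.  94.  94.  96.  92.  96.  95. 101.  89.  99.   6.  -3.  -1.  -0.   7.]
 [  0.  -1.  12.   5.  35.  78.  93.  94
[... 6717 characters left out ...]
 1.   1.]
 [  1.   2.   2. 126. 109.  77.   2.   8.   8.  14.   7.  10.  12.  11.   7.   6.  16.  -1.   2.  -0.   5.  -2.   4.   1.   9.   3.   3.]
 [  6.  -7.  -6. 124. 113.  79.  10.   9.  10.   7.  16.  12.   4.   3.  -3.  -2.   6.   5.  -4.   1.   4.  -0.  10.  -3.   5.   4.  -1.]
 [  3.  -1.  -1. 124. 110.  80.  15.  11.   7.   2.   3.   6.  -6.   7.   2.  -0.   5.  -2.  -5.   2.   1.  -2.   2.   2.  -0.   1.  -2.]
 [  5.   4.   6.  -4.   2.   1.   2.   6.   3.   0.  -1.  -5.  -2.  -5.  -3.  -1.   1.  -3.  -3.  nan  -1.  -1.  -3.   1.  -1.  -1.   2.]
 [  3.   4.  -4.   1.   1.  -5.   7.  -1.   4.   1.  -0.  -0.   5.   5.  -2.   3.   4.   2.  -4.  -2.   2.  -3.   5.  -1.  -0.   1.  -0.]]
```

View pics/topA.png

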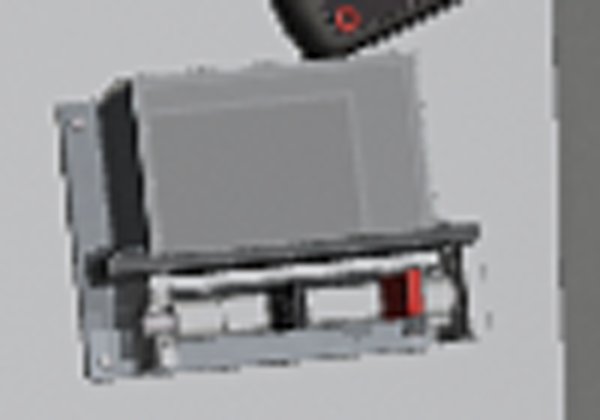

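View pics/topB.png

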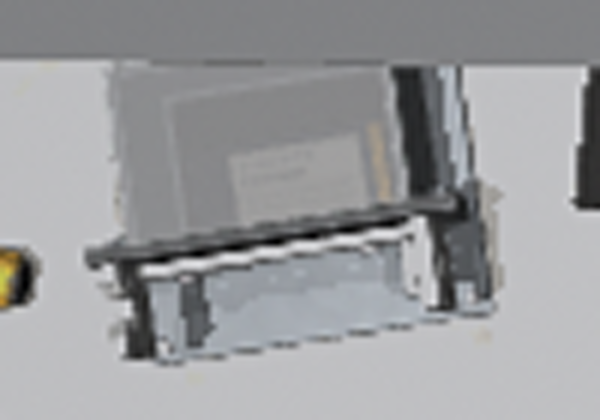

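View pics/scA.png

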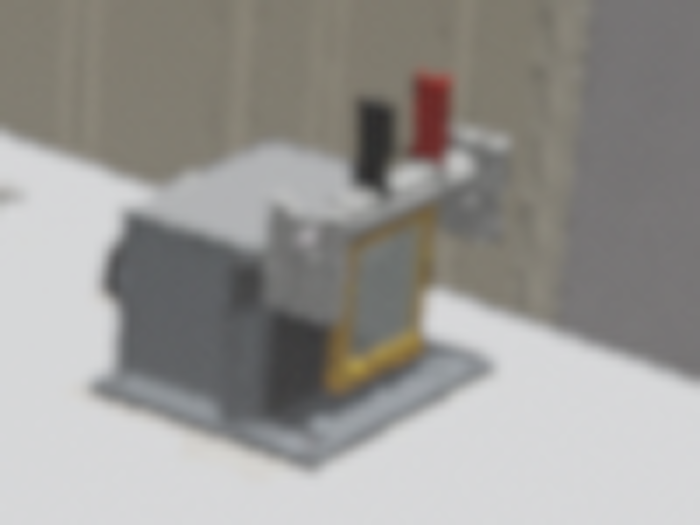

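View pics/scB.png

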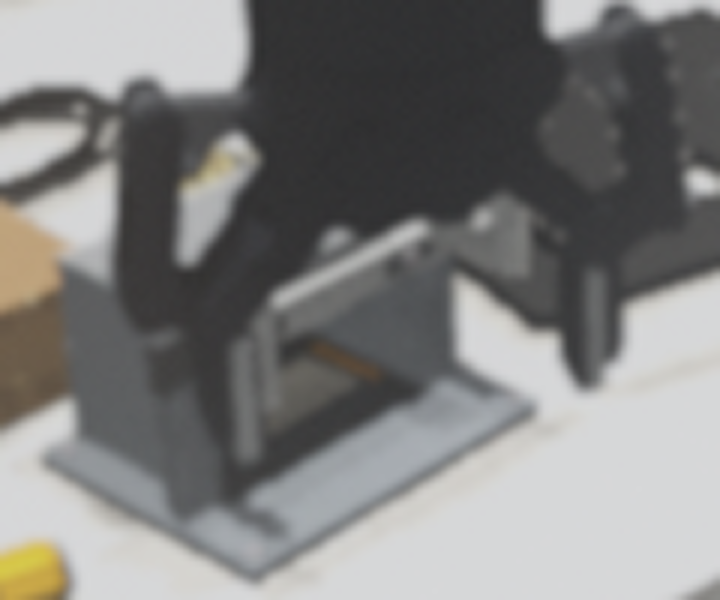

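```bash
cat > meas.py <<'E'
from h import *
D=[];Ps=[]
for i in range(12):
    p,d=snapshot("top");d=d.copy();d[d<=0]=np.nan;D.append(d);Ps.append(p.astype(float))
d=np.nanmedian(D,0);p=np.mean(Ps,0)
np.savez("avg_top",p=p,d=d)
E
python3 meas.py; cat > ana.py <<'E'
from h import *
z=np.load("avg_top.npz");p=z["p"];w=world("top",np.nan_to_num(z["d"]))
np.set_printoptions(precision=1,suppress=True,linewidth=200)
g=cv2.convertScaleAbs(p)[:,:,::-1]
for n,(r0,r1,c0,c1) in dict(A=(165,235,370,470),B=(194,255,130,230)).items():
    W=w[r0:r1,c0:c1].reshape(-1,3)
    foot=W[(W[:,2]>4)&(W[:,2]<14)]
    roof=W[(W[:,2]>88)&(W[:,2]<97)]
    roofpts=roof[:,:2].astype(np.float32)
    hi=W[(W[:,2]>119)&(W[:,2]<129)]
    print(n,"foot",len(foot),cv2.minAreaRect(foot[:,:2].astype(np.float32)),"roof z",np.median(roof[:,2]),cv2.minAreaRect(roofpts))
    # cluster ears
    db=np.linalg.norm(hi[:,None,:2]-hi[None,:,:2],axis=2)<8
    from scipy.sparse.csgraph import connected_components
    k,l=connected_components(db)
    for i in range(k):
        c=hi[l==i]
        if len(c)>4: print(" ear",len(c),c.mean(0),cv2.minAreaRect(c[:,:2].astype(np.float32)))
    cv2.imwrite(f"pics/avg{n}.png",cv2.resize(g[r0:r1,c0:c1],None,fx=7,fy=7,interpolation=cv2.INTER_LANCZOS4))
    tabs=W[(W[:,2]>140)]
    if n=="A":
        R=w[r0:r1,c0:c1];P=p[r0:r1,c0:c1]
        m=R[...,2]>150
        red=m&(P[...,0]>P[...,1]*1.6)
        print(" red",red.sum(),R[red].mean(0),"black",(m&~red).sum(),R[m&~red].mean(0))
        b=(R[...,2]>108)&(R[...,2]<118);print("barrel",b.sum(),R[b].mean(0),cv2.minAreaRect(R[b][:,:2].astype(np.float32)))
E
python3 ana.py
```

```text
A foot 640 ((610.7081909179688, -242.70135498046875), (170.2969512939453, 243.48538208007812), 9.945076942443848) roof z 93.93782912100119 ((591.13037109375, -222.54983520507812), (128.9031982421875, 162.2126007080078), 5.406200408935547)
 ear 54 [ 552.9 -293.2  123. ] ((553.4373168945312, -293.2273254394531), (39.17420959472656, 7.924759387969971), 5.970146179199219)
 ear 13 [ 554.5 -158.7  122.8] ((555.40673828125, -158.51776123046875), (10.287334442138672, 5.74875020980835), 0.07443400472402573)
 ear 8 [ 548.6 -254.2  123.4] ((548.5589599609375, -254.25335693359375), (18.12493896484375, 0.5590588450431824), 6.5883636474609375)
 ear 8 [ 545.4 -206.1  124.5] ((544.9563598632812, -206.1497039794922), (15.90640926361084, 1.0127110481262207), 3.7648258209228516)
 ear 17 [ 526.6 -161.2  122.5] ((527.066650390625, -161.6553192138672), (10.557689666748047, 7.524306297302246), 1.1305009126663208)
 red 26 [ 548.5 -255.9  159.1] black 30 [ 545.2 -210.9  158.3]
barrel 245 [ 545.9 -218.3  114.3] ((546.8900756835938, -221.8585205078125), (36.682857513427734, 137.4119110107422), 5.305262088775635)
B foot 959 ((535.3550415039062, 412.88720703125), (144.97943115234375, 266.7854309082031), 2.4792439937591553) roof z 93.90057779750805 ((538.3429565429688, 415.9676818847656), (159.0983123779297, 128.5172119140625), 88.64106750488281)
 ear 53 [515.4 343.1 124.6] ((515.3538208007812, 343.3642272949219), (37.19348907470703, 8.124946594238281), 8.95119857788086)
 ear 19 [507.8 477.5 123.6] ((507.3549499511719, 477.5630187988281), (12.667839050292969, 7.894399642944336), 8.607427597045898)
 ear 21 [480.9 473.1 123.1] ((481.4178771972656, 472.9407043457031), (13.014527320861816, 7.651621341705322), 7.637740135192871)
```

```bash
cat > edge.py <<'E'
from h import *
z=np.load("avg_top.npz");p=z["p"];g=p.mean(2)
m=camera_model("top");K=m["intrinsics"];P=m["pose"]
def ray(u,v,zz):
    d=P[:3,:3]@np.array([(u-K[0,2])/K[0,0],-(v-K[1,2])/K[1,1],-1]);o=P[:3,3];return o+d*(zz-o[2])/d[2]
for n,cs,r0,r1 in (("A",range(398,444,1),216,234),("B",range(162,210,1),232,252)):
    pts=[]
    for c in cs:
        col=g[r0:r1,c];gr=np.diff(col)  # foot darker-> bench brighter going down
        # last strong positive rise
        k=np.where(gr>0.5*gr.max())[0][-1]
        a=max(k-2,0);ww=np.clip(gr[a:k+3],0,None);v=r0+0.5+(np.arange(a,a+len(ww))*ww).sum()/ww.sum()
        pts.append(ray(c,v,5)[:2])
    pts=np.array(pts)
    for it in range(3):
        f=np.polyfit(pts[:,1],pts[:,0],1);r=pts[:,0]-np.polyval(f,pts[:,1]);pts=pts[abs(r)<max(1.5,2*r.std())]
    print(n,len(pts),"yaw",-np.degrees(np.arctan(f[0])),"resid",r.std(),f)
E
python3 edge.py
```

```text
A 39 yaw 5.4926223152997995 resid 0.8227520039415749 [-9.61590911e-02  5.04029170e+02]
B 41 yaw 9.690269255823033 resid 1.1006642600343095 [-1.70758340e-01  5.53796525e+02]
```

View pics/avgA.png

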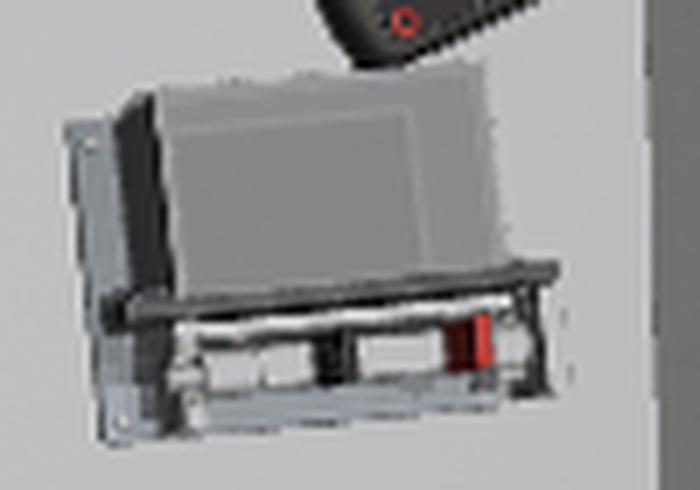

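View pics/avgB.png

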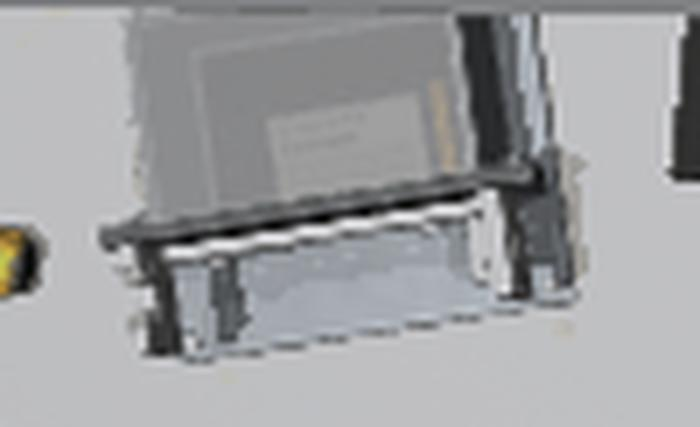

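```bash
python3 - <<'E'
from h import *
z=np.load("avg_top.npz");w=world("top",np.nan_to_num(z["d"]));W=w[:290].reshape(-1,3)
for y0 in range(-360,640,50):
    s=W[(W[:,1]>=y0)&(W[:,1]<y0+50)&(W[:,0]>300)&(W[:,0]<800)&(W[:,2]<700)]
    o=[]
    for zz in (40,100,170,250):
        t=s[s[:,2]>zz]; o.append((round(t[:,0].min()),round(t[:,2].max())) if len(t)>3 else None)
    print(y0,o)
print(current_clock())
E
```

```text
-360 [(798, 275), (798, 275), (798, 275), (798, 275)]
-310 [(533, 276), (533, 276), (798, 276), (798, 276)]
-260 [(538, 275), (538, 275), (798, 275), (798, 275)]
-210 [(520, 275), (522, 275), (798, 275), (798, 275)]
-160 [(521, 276), (522, 276), (798, 276), (798, 276)]
-110 [(677, 275), (799, 275), (799, 275), (799, 275)]
-60 [(671, 276), (799, 276), (799, 276), (799, 276)]
-10 [(799, 277), (799, 277), (799, 277), (799, 277)]
40 [(578, 342), (578, 342), (578, 342), (578, 342)]
90 [(569, 344), (569, 344), (569, 344), (570, 344)]
140 [(579, 341), (579, 341), (579, 341), (582, 341)]
190 [(619, 340), (619, 340), (619, 340), (619, 340)]
240 [None, None, None, None]
290 [(496, 126), (496, 126), None, None]
340 [(495, 126), (495, 126), None, None]
390 [(515, 98), None, None, None]
440 [(475, 127), (475, 127), None, None]
490 [(515, 94), None, None, None]
540 [None, None, None, None]
590 [None, None, None, None]
0.7
```

```bash
cat >> h.py <<'E'
def ori(yaw):
    a=np.radians(yaw);z=np.array([-np.sin(a),np.cos(a),0]);x=np.array([0,0,-1.]);return np.column_stack([x,np.cross(z,x),z])
YA,YB=5.2,9.35
A=np.array([547.0,-226.7,105.]);B=np.array([504.9,409.2,106.])
def yv(yaw):
    a=np.radians(yaw);return np.array([-np.sin(a),np.cos(a),0])
def st(t=""):
    print(t,round(current_clock(),2),"pos",np.round(current_position(),1),"F",np.round(current_wrist_force(),1),"w",round(current_width(),1))
E
python3 - <<'E'
from h import *
movep([400,60,300],ori(0));st()
movep([A[0],A[1],245],ori(YA));st()
D=[];Ps=[]
for i in range(8):
    p,d=snapshot("scene");d=d.copy();d[d<=0]=np.nan;D.append(d);Ps.append(p.astype(float))
d=np.nanmedian(D,0);p=np.mean(Ps,0);np.savez("avg_scene",p=p,d=d)
p=cv2.convertScaleAbs(p)[:,:,::-1]
cv2.imwrite("pics/scB2.png",cv2.resize(p[210:320,130:270],None,fx=5.5,fy=5.5,interpolation=cv2.INTER_CUBIC))
cv2.imwrite("pics/scA2.png",cv2.resize(p[80:240,270:410],None,fx=5,fy=3.7*1.35,interpolation=cv2.INTER_CUBIC)[:600])
p,d=snapshot("top");cv2.imwrite("pics/topA2.png",cv2.resize(p[150:250,350:480,::-1],None,fx=6,fy=6,interpolation=cv2.INTER_CUBIC))
st()
w=world("scene",np.nan_to_num(np.load("avg_scene.npz")["d"]));np.set_printoptions(precision=1,suppress=True)
# ears of B and A
for n,C,Y in(("A",A,YA),("B",B,YB)):
    a=np.radians(Y);ex=np.array([np.cos(a),np.sin(a)]);ey=yv(Y)[:2]
    q=w.reshape(-1,3);l=np.column_stack([(q[:,:2]-C[:2])@ex,(q[:,:2]-C[:2])@ey,q[:,2]])
    for s in(-1,1):
        for zl in (60,118):
            m=(abs(l[:,1]-67*s)<12)&(abs(l[:,0])<35)&(l[:,2]>zl)&(l[:,2]<132)
            if m.sum(): print(n,s,zl,m.sum(),l[m].min(0),l[m].max(0),np.median(l[m],0))
E
```

```text
2.75 pos [400.1  60.5 300. ] F [-0.1 -1.4 -0.1] w 84.8
 3.99 pos [ 547.2 -225.5  245.4] F [-0.1  0.   0.3] w 85.2
 4.44 pos [ 547.1 -226.3  245.3] F [ 0.1  0.6 -0.2] w 85.1
A -1 60 116 [-21.6 -71.1  69.2] [ 11.8 -56.4 121.8] [-10.4 -63.7  97.6]
A -1 118 13 [-19.  -71.1 118.5] [  9.3 -61.2 121.8] [ -6.  -64.5 120.8]
A 1 60 220 [-22.3  57.3  60. ] [ 34.8  78.8 121.3] [ 3.  70.3 92.2]
A 1 118 12 [-22.3  64.9 118.3] [ 17.3  72.5 121.3] [  8.3  68.8 120.5]
B -1 60 281 [-22.4 -70.9  60.1] [ 31.2 -55.3 123.7] [ -5.1 -62.6  98.4]
B -1 118 46 [-21.9 -69.7 118.1] [ 16.1 -61.6 123.7] [ -4.5 -63.1 122.9]
B 1 60 361 [-21.4  60.7  60. ] [ 34.6  79.  123.6] [ 4.  71.3 93.3]
B 1 118 44 [-21.1  63.8 118.2] [ 18.7  72.5 123.6] [  6.7  69.7 121.4]
```

View pics/scB2.png

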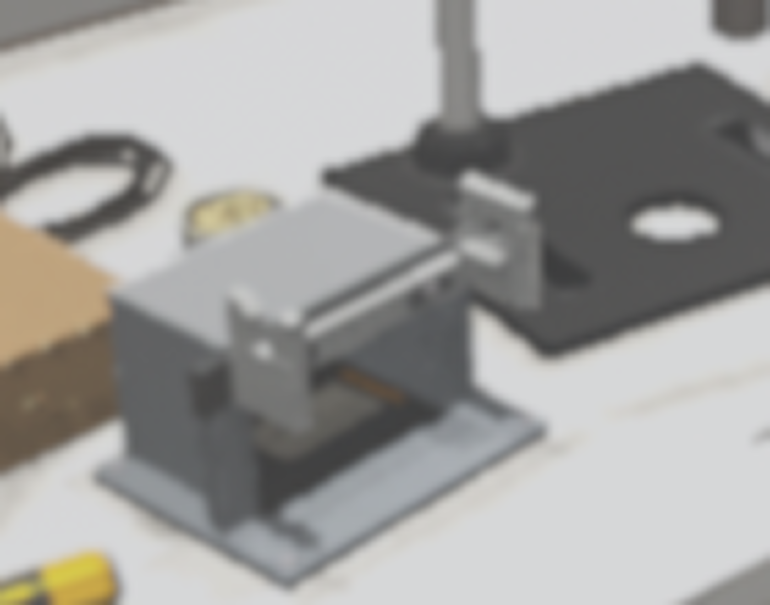

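View pics/scA2.png

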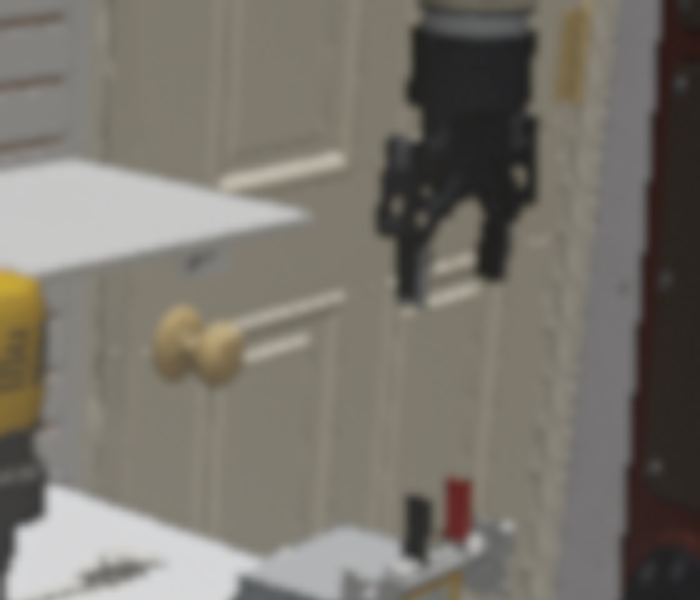

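View pics/topA2.png

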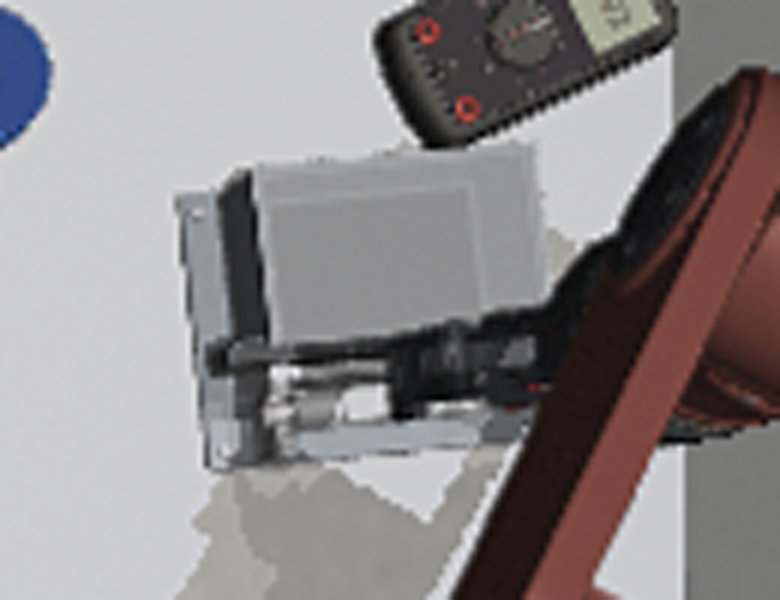

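```bash
python3 - <<'E'
from h import *
g=A+0.5*yv(YA); g[2]=105+19
move_straight(g,80);st("down")
gripper_to(36,20);st("closed")
gripper_to(36,50);st("tight")
print(current_q())
p,d=snapshot("scene");cv2.imwrite("pics/grip.png",cv2.resize(p[120:240,290:400,::-1],None,fx=5,fy=5,interpolation=cv2.INTER_CUBIC))
st()
E
```

```text
down 6.11 pos [ 547.4 -226.5  124.7] F [0.8 0.7 0. ] w 85.1
closed 6.65 pos [ 550.5 -226.7  129.5] F [-1.3  4.  14.3] w 36.1
tight 6.87 pos [ 550.6 -226.7  129.5] F [-1.1  4.  15. ] w 36.4
[-2.91921330e+01  1.26500943e+01  1.00418247e+02  1.22553191e-01
  6.64818135e+01 -1.24454894e+02]
 6.92 pos [ 550.5 -226.7  129.4] F [-0.9  4.  13.6] w 36.0
```

View pics/grip.png

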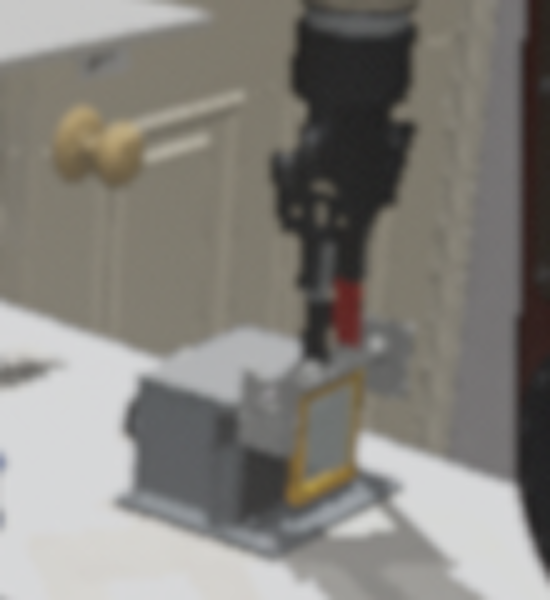

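```bash
python3 - <<'E'
from h import *
np.set_printoptions(precision=3,suppress=True)
print(current_tcp_rot(),ori(YA),current_torque(),current_joint_efforts())
p,d=snapshot("scene");cv2.imwrite("pics/grip2.png",cv2.resize(p[150:210,330:380,::-1],None,fx=10,fy=10,interpolation=cv2.INTER_CUBIC))
p,d=snapshot("top");cv2.imwrite("pics/grip3.png",cv2.resize(p[180:240,380:460,::-1],None,fx=9,fy=9,interpolation=cv2.INTER_CUBIC))
E
```

```text
[[ 0.008 -0.996 -0.091]
 [-0.002 -0.091  0.996]
 [-1.    -0.008 -0.003]] [[ 0.    -0.996 -0.091]
 [ 0.    -0.091  0.996]
 [-1.    -0.     0.   ]] [ 0.334  0.205 -0.063] [ -2.255 -29.653 -23.023  -0.612  -0.741  -0.039]
```

View pics/grip2.png

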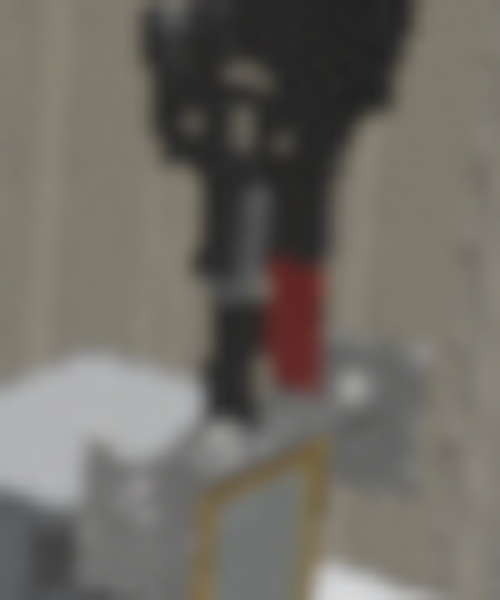

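View pics/grip3.png

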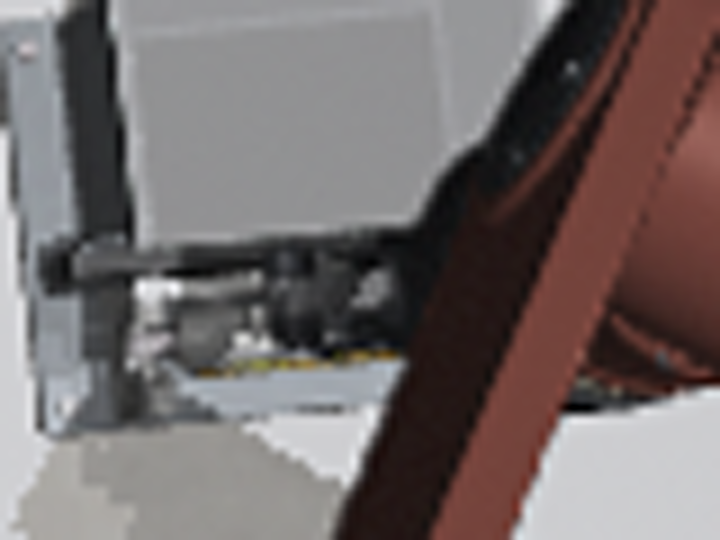

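```bash
python3 - <<'E'
from h import *
m=camera_model("scene");K=m["intrinsics"];P=m["pose"]
def proj(X):
    c=np.linalg.inv(P)@np.append(X,1);return K[0,2]+K[0,0]*c[0]/-c[2], K[1,2]+K[1,1]*(-c[1])/-c[2]
T=current_position()
y=yv(YA)
pts={"tcp":T,"tcp+18y":T+18*y,"tcp-18y":T-18*y,"black top":A+15*y+[0,0,55],"red top":A-30*y+[0,0,55],"black base":A+15*y+[0,0,11],"red drawn top":A-18*y+[0,0,55]}
p,d=snapshot("scene");w=world("scene",d)
s=10;u0,v0=320,130
im=cv2.resize(p[v0:v0+60,u0:u0+70,::-1],None,fx=s,fy=s,interpolation=cv2.INTER_CUBIC)
for i,(k,X) in enumerate(pts.items()):
    u,v=proj(X);print(i,k,u,v);q=(int((u-u0+.5)*s),int((v-v0+.5)*s));cv2.circle(im,q,4,(0,255,0),1);cv2.putText(im,str(i),q,0,.5,(255,255,0),1)
cv2.imwrite("pics/proj.png",im)
np.set_printoptions(precision=0,suppress=True,linewidth=200)
for r in range(160,200,3):
    print(r,[tuple(np.round(w[r,c])) for c in (352,354,356,358,360)])
st()
E
```

```text
0 tcp 355.0345009681113 186.07276945025282
1 tcp+18y 351.9304461696157 187.4468358211365
2 tcp-18y 358.08932055830456 184.72049794073067
3 black top 354.10039981713356 178.4746605544851
4 red top 361.78723252959816 175.23143867874302
5 black base 353.00331056749155 191.42877275189468
6 red drawn top 359.76749586336433 176.0836042434425
160 [(np.float64(531.0), np.float64(-175.0), np.float64(232.0)), (np.float64(539.0), np.float64(-195.0), np.float64(226.0)), (np.float64(535.0), np.float64(-199.0), np.float64(226.0)), (np.float64(530.0), np.float64(-202.0), np.float64(227.0)), (np.float64(557.0), np.float64(-250.0), np.float64(211.0))]
163 [(np.float64(538.0), np.float64(-184.0), np.float64(219.0)), (np.float64(1067.0), np.float64(-894.0), np.float64(-48.0)), (np.float64(533.0), np.float64(-199.0), np.float64(217.0)), (np.float64(559.0), np.float64(-243.0), np.float64(202.0)), (np.float64(554.0), np.float64(-247.0), np.float64(202.0))]
166 [(np.float64(531.0), np.float64(-176.0), np.float64(212.0)), (np.float64(535.0), np.float64(-192.0), np.float64(208.0)), (np.float64(535.0), np.flo
[... 2858 characters left out ...]
.0), np.float64(-243.0), np.float64(104.0))]
196 [(np.float64(536.0), np.float64(-196.0), np.float64(107.0)), (np.float64(535.0), np.float64(-205.0), np.float64(105.0)), (np.float64(537.0), np.float64(-218.0), np.float64(101.0)), (np.float64(546.0), np.float64(-241.0), np.float64(93.0)), (np.float64(548.0), np.float64(-254.0), np.float64(89.0))]
199 [(np.float64(541.0), np.float64(-204.0), np.float64(93.0)), (np.float64(546.0), np.float64(-221.0), np.float64(87.0)), (np.float64(546.0), np.float64(-231.0), np.float64(85.0)), (np.float64(547.0), np.float64(-244.0), np.float64(81.0)), (np.float64(550.0), np.float64(-259.0), np.float64(76.0))]
 7.07 pos [ 550. -227.  130.] F [-2.  5. 15.] w 36.1
```

View pics/proj.png

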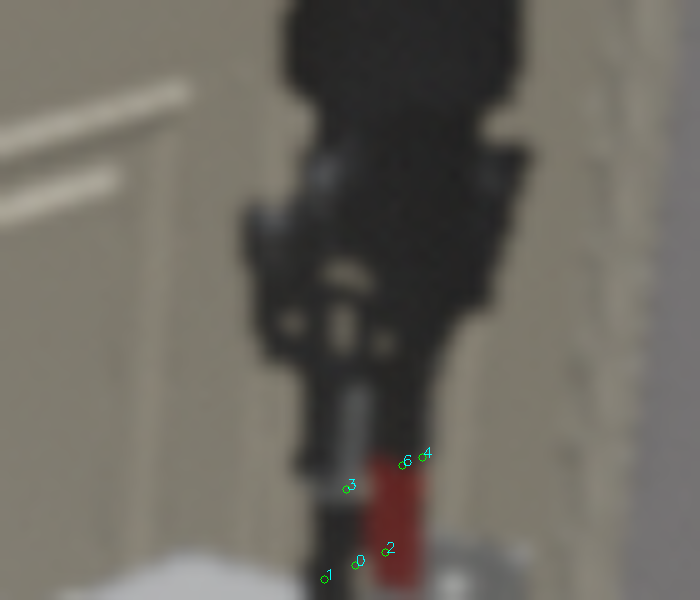

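```bash
python3 - <<'E'
from h import *
m=camera_model("scene");K=m["intrinsics"];P=m["pose"]
def proj(X):
    c=np.linalg.inv(P)@np.append(X,1);return np.round([K[0,2]+K[0,0]*c[0]/-c[2], K[1,2]+K[1,1]*(-c[1])/-c[2]],1)
T=np.array([210.06,588.654,202.4]);z=np.array([.336,.942,0])
for h in (0,13,19,32,45): print(h,proj(T+[0,0,h]),proj(T+42*z+[0,0,h]),proj(T-42*z+[0,0,h]))
s=np.load("s0_scene.npz");w=world("scene",s["d"])
np.set_printoptions(precision=0,suppress=True,linewidth=200)
for c in (178,181,184,235,237,239):
    print(c,[(r,tuple(w[r,c].round().astype(int))) for r in range(262,308,4) if np.isfinite(w[r,c,0])])
m=np.linalg.norm(w[...,:2]-T[:2],axis=2)<75
print("lowest gripper pts",np.nanpercentile(w[m&(w[...,2]>120)],[0,1,5],axis=0))
E
```

```text
0 [209.5 309.9] [183.9 315.7] [234.1 304.4]
13 [209.2 303.2] [183.4 308.8] [233.9 297.7]
19 [209. 300.] [183.1 305.6] [233.9 294.6]
32 [208.7 293.1] [182.6 298.6] [233.7 287.8]
45 [208.3 286.1] [182.1 291.5] [233.5 280.9]
178 [(262, (np.int64(232), np.int64(627), np.int64(296))), (266, (np.int64(214), np.int64(638), np.int64(300))), (270, (np.int64(215), np.int64(638), np.int64(293))), (274, (np.int64(213), np.int64(640), np.int64(288))), (278, (np.int64(219), np.int64(637), np.int64(278))), (282, (np.int64(221), np.int64(636), np.int64(269))), (286, (np.int64(220), np.int64(637), np.int64(263))), (290, (np.int64(220), np.int64(637), np.int64(256))), (294, (np.int64(538), np.int64(455), np.int64(17))), (298, (np.int64(526), np.int64(463), np.int64(15))), (302, (np.int64(520), np.int64(467), np.int64(8))), (306, (np.int64(510), np.int64(474), np.int64(5)))]
181 [(262, (np.int64(216), np.int64(631), np.int64(304))), (266, (np.int64(211), np.int64(635), np.int64(301))), (270, (np.int64(214), np.int64(633), np.int64(292))), (274, (np.int64(213), np.int64(635), np.int64(286))), (278, (np.
[... 2361 characters left out ...]
int64(183), np.int64(547), np.int64(287))), (266, (np.int64(183), np.int64(548), np.int64(280))), (270, (np.int64(183), np.int64(548), np.int64(273))), (274, (np.int64(184), np.int64(547), np.int64(265))), (278, (np.int64(183), np.int64(548), np.int64(258))), (282, (np.int64(184), np.int64(547), np.int64(250))), (286, (np.int64(490), np.int64(306), np.int64(0))), (290, (np.int64(477), np.int64(317), np.int64(-1))), (294, (np.int64(461), np.int64(329), np.int64(0))), (298, (np.int64(447), np.int64(341), np.int64(1))), (302, (np.int64(433), np.int64(352), np.int64(1))), (306, (np.int64(418), np.int64(364), np.int64(3)))]
lowest gripper pts [[137. 514. 243.]
 [139. 526. 258.]
 [143. 539. 295.]]
```

```bash
python3 - <<'E'
from h import *
p=current_position();move_straight([547,-226.3,200],80,ori(YA));st("up")
gripper_to(85,20);
move_straight([430,-100,280],250);st("view")
m=camera_model("scene");P=m["pose"]
for wd in (85,42):
    gripper_to(wd,20);T=np.array(current_position());st()
    D=[]
    for i in range(4):
        p,d=snapshot("scene");d=d.copy();d[d<=0]=np.nan;D.append(d)
    w=world("scene",np.nan_to_num(np.nanmedian(D,0)))
    R=current_tcp_rot();l=(w-T)@R  # tool coords
    k=(abs(l[...,1])<25)&(abs(l[...,2])<62)&(l[...,0]>-90)&(l[...,0]<30)
    q=l[k];np.set_printoptions(precision=1,suppress=True)
    for s in(-1,1):
        t=q[(q[:,2]*s>5)];print(wd,s,len(t),"max x",np.sort(t[:,0])[-8:]," z range near tip",np.percentile(t[t[:,0]>t[:,0].max()-12][:,2],[5,50,95]),"y",np.percentile(t[t[:,0]>t[:,0].max()-12][:,1],[5,50,95]))
    r,c=np.where(k);print(r.min(),r.max(),c.min(),c.max())
    cv2.imwrite(f"pics/g{wd}.png",cv2.resize(p[r.max()-70:r.max()+30,c.min()-30:c.max()+30,::-1],None,fx=6,fy=6,interpolation=cv2.INTER_CUBIC))
E
```

```text
up 8.17 pos [ 546.5 -226.   199.1] F [ 0.7 -0.3 -0.6] w 36.2
view 9.62 pos [ 430.2 -100.4  279.6] F [ 0.1  0.1 -0.4] w 85.0
 9.83 pos [ 430.  -100.5  279. ] F [-0.4  0.1  0.8] w 85.1
85 -1 144 max x [-44.2 -43.8 -43.4 -42.9 -42.8 -42.6 -42.5 -41.8]  z range near tip [-46.4 -43.5 -41.5] y [-10.5   0.   10.7]
85 1 138 max x [-44.4 -44.3 -43.7 -43.5 -43.5 -43.4 -42.7 -42.5]  z range near tip [43.6 49.5 56.1] y [-6.2  4.7 11.4]
122 145 354 382
 10.53 pos [ 430. -100.  280.] F [ 0.2 -0.2 -0.3] w 42.1
42 -1 199 max x [-33.4 -33.4 -32.6 -32.5 -32.4 -31.2 -30.7 -30.5]  z range near tip [-25.3 -21.4 -19.2] y [-7.9  1.7 11.2]
42 1 204 max x [-33.4 -33.2 -32.4 -32.4 -31.9 -30.7 -30.7 -30.2]  z range near tip [24.1 27.5 33.8] y [-6.8  5.6 11.1]
122 148 354 382
```

```bash
python3 -c "
import cv2,numpy as np
a=cv2.imread('pics/g85.png');b=cv2.imread('pics/g42.png');h=max(a.shape[0],b.shape[0])
f=lambda x:cv2.copyMakeBorder(x,0,h-x.shape[0],0,0,0)
o=np.hstack([f(a),f(b)]);s=min(800/o.shape[1],600/o.shape[0],1);cv2.imwrite('pics/g.png',cv2.resize(o,None,fx=s,fy=s))"
```

```text
(no output)
```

View pics/g.png

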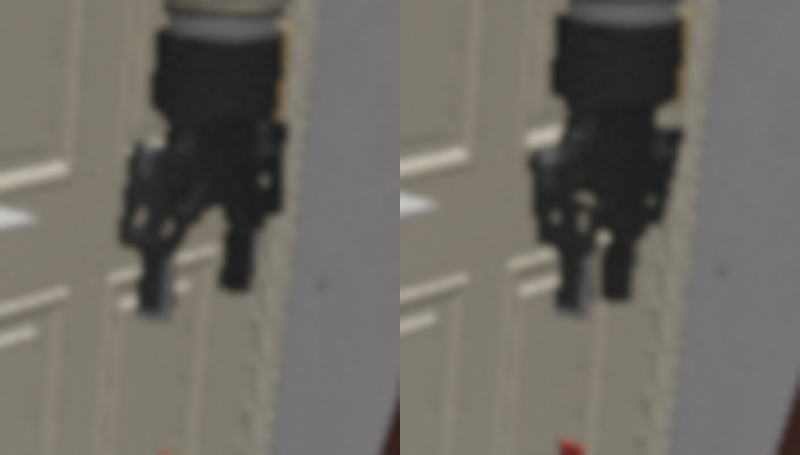

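```bash
python3 - <<'E'
from h import *
gripper_to(85,20)
exec(open("meas.py").read())
E
python3 ana.py | head -8
```

```text
A foot 634 ((611.5589599609375, -241.0770721435547), (169.64801025390625, 250.75714111328125), 3.858947277069092) roof z 93.94794534328173 ((591.1984252929688, -222.8786163330078), (129.05381774902344, 161.852783203125), 5.4090142250061035)
 ear 55 [ 552.8 -293.2  122.8] ((553.4972534179688, -293.4174499511719), (39.20707702636719, 8.567288398742676), 6.454549312591553)
 ear 16 [ 553.3 -158.7  122.2] ((554.026611328125, -158.46896362304688), (12.687112808227539, 5.584801197052002), 1.5238264799118042)
 ear 8 [ 549.8 -257.   124. ] ((549.8097534179688, -256.9593505859375), (15.60428237915039, 0.7263185977935791), 7.053192138671875)
 ear 8 [ 546.1 -209.   124.3] ((546.072998046875, -209.03732299804688), (17.56737518310547, 0.9341031908988953), 4.393796920776367)
 ear 16 [ 526.2 -161.   122.9] ((527.1013793945312, -161.59457397460938), (10.46447467803955, 7.933532238006592), 0.07781238108873367)
 red 44 [ 519.5 -170.5  374.1] black 51 [ 525.2 -162.1  322.3]
barrel 241 [ 546.5 -220.6  114. ] ((546.6763916015625, -223.085205078125), (36.707828521728516, 134.51760864257812), 5.555238723754883)
```

View pics/avgA.png

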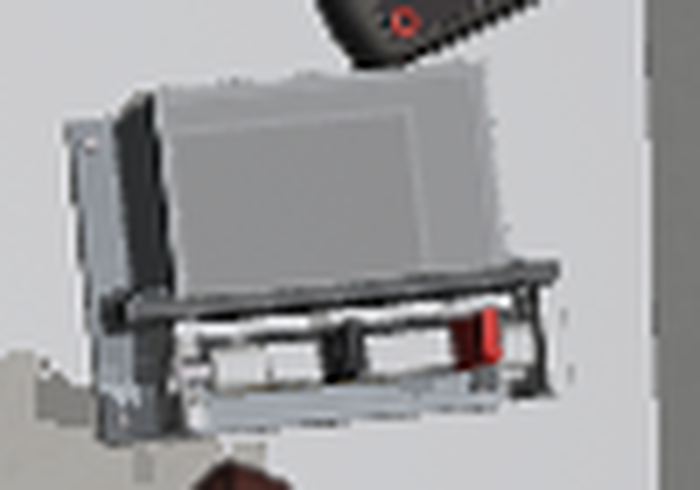

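```bash
python3 - <<'E'
from h import *
movep([A[0],A[1],235],ori(YA));st()
move_straight([A[0],A[1],115],150)
move_straight([A[0],A[1],95],60);st("down")
if np.linalg.norm(current_wrist_force())<5:
    gripper_to(36,20);st("closed")
p,d=snapshot("scene");cv2.imwrite("pics/gripb.png",cv2.resize(p[150:220,325:395,::-1],None,fx=8,fy=8,interpolation=cv2.INTER_CUBIC))
p,d=snapshot("top");cv2.imwrite("pics/gript.png",cv2.resize(p[180:240,380:460,::-1],None,fx=9,fy=9,interpolation=cv2.INTER_CUBIC))
st()
E
```

```text
12.57 pos [ 546.5 -226.   234.8] F [-0.7  0.4  0.6] w 85.1
down 14.0 pos [ 546.5 -226.4   94.2] F [-0.1  0.5  1. ] w 84.9
closed 14.47 pos [ 548.7 -226.5   97.4] F [-1.   2.6  7. ] w 41.9
 14.57 pos [ 548.7 -226.5   97.4] F [0.3 2.2 6.1] w 41.4
```

View pics/gripb.png

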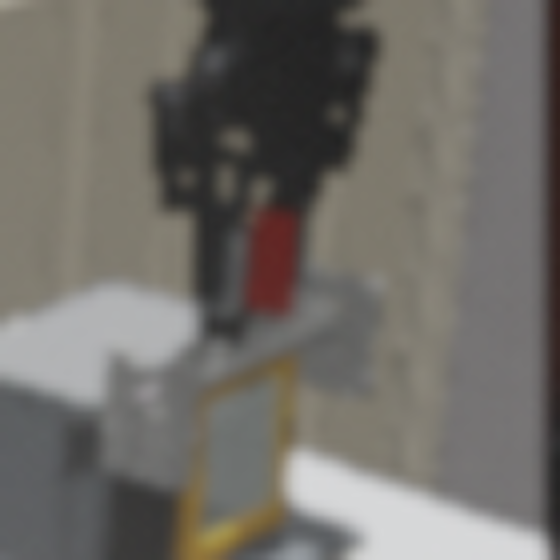

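View pics/gript.png

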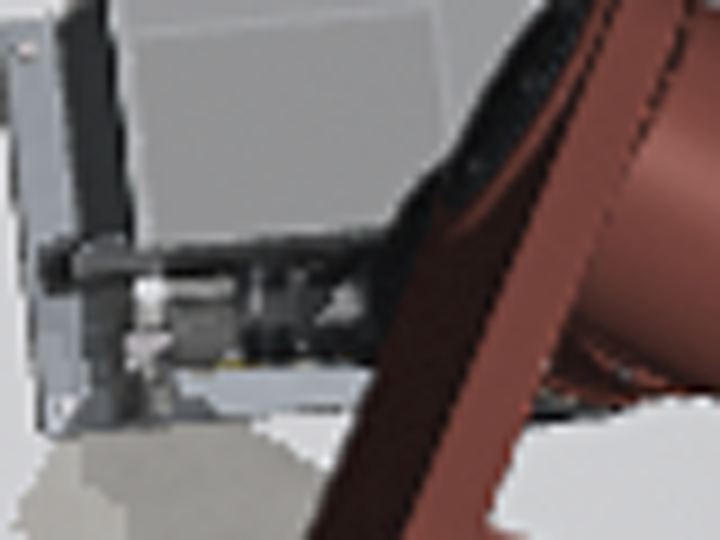

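```bash
python3 - <<'E'
from h import *
gripper_to(36,50);st("tight")
p0=np.array(current_position())
for dz in (8,20,40,130):
    move_straight([547.4,-226.5,p0[2]+dz],50 if dz<50 else 120,ori(YA));st(dz)
    if dz<50 and np.linalg.norm(current_wrist_force()-np.array([0,0,-4]))>20: print("STOP");break
p,d=snapshot("scene");cv2.imwrite("pics/lift.png",cv2.resize(p[100:240,310:410,::-1],None,fx=4,fy=4,interpolation=cv2.INTER_CUBIC))
print(p0)
E
```

```text
tight 14.78 pos [ 548.7 -226.5   97.8] F [-1.8  3.4  9.3] w 40.2
8 15.15 pos [ 546.9 -226.2  105.3] F [-0.1  0.7 -3.4] w 40.3
20 15.54 pos [ 547.9 -226.8  118.5] F [ 0.4  0.7 -2.9] w 40.2
40 16.09 pos [ 547.7 -226.6  138.4] F [ 0.5 -0.4 -3.1] w 40.6
130 16.99 pos [ 546.7 -226.1  226.6] F [ 0.1  0.7 -3.9] w 40.0
[ 548.69918901 -226.49214172   97.84616811]
```

View pics/lift.png

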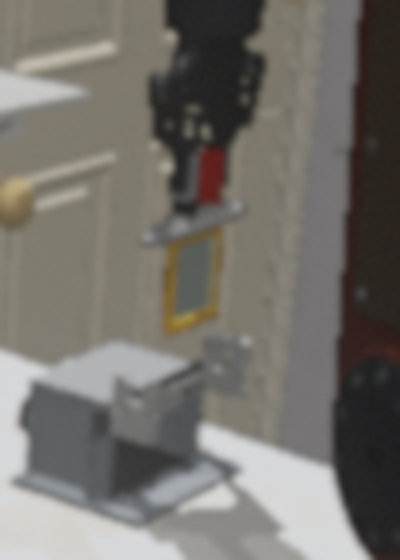

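```bash
cat >> h.py <<'E'
a_=np.radians(YB);EXB=np.array([np.cos(a_),np.sin(a_),0])
BT=B+0.3*yv(YB)+1.5*EXB
E
python3 - <<'E'
from h import *
move_straight([400,-150,235],250,ori(YA));st()
move_straight([400,250,235],250,ori(7));st()
move_straight([BT[0],BT[1],225],200,ori(YB));st()
D=[];Ps=[]
for n in("top","scene"):
    D=[];Ps=[]
    for i in range(6):
        p,d=snapshot(n);d=d.copy();d[d<=0]=np.nan;D.append(d);Ps.append(p.astype(float))
    np.savez("b_"+n,p=np.mean(Ps,0),d=np.nanmedian(D,0))
z=np.load("b_top.npz");cv2.imwrite("pics/bt.png",cv2.resize(cv2.convertScaleAbs(z["p"])[190:255,120:230,::-1],None,fx=7,fy=7,interpolation=cv2.INTER_CUBIC))
z=np.load("b_scene.npz");cv2.imwrite("pics/bs.png",cv2.resize(cv2.convertScaleAbs(z["p"])[170:320,130:270,::-1],None,fx=4,fy=4,interpolation=cv2.INTER_CUBIC))
st()
E
```

```text
17.86 pos [ 400.7 -150.5  235.2] F [ 0.3  0.  -2.5] w 40.0
 19.61 pos [400.1 249.2 234.9] F [-0.1 -0.6 -3.2] w 40.4
 20.72 pos [506.  408.9 224.8] F [ 0.4 -1.3 -3.3] w 40.0
 21.32 pos [506.3 409.7 225. ] F [ 0.5  1.  -2.1] w 40.3
```

View pics/bt.png

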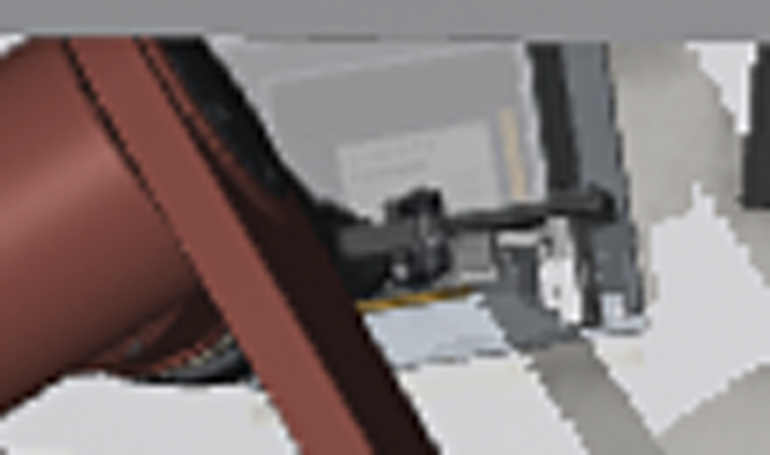

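View pics/bs.png

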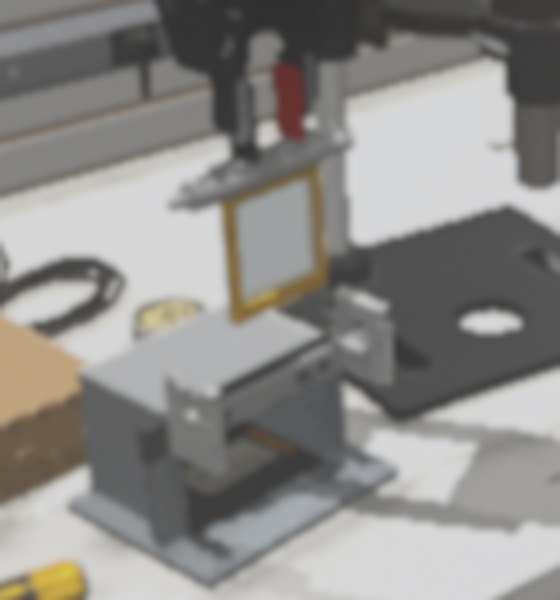

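```bash
python3 - <<'E'
from h import *
np.set_printoptions(precision=1,suppress=True)
ey=yv(YB);C=B.copy()
for n in("scene","top"):
    z=np.load(f"b_{n}.npz");w=world(n,np.nan_to_num(z["d"])).reshape(-1,3)
    l=np.column_stack([(w-C)@EXB,(w-C)@ey,w[:,2]])
    L=l[(abs(l[:,0])<35)&(abs(l[:,1])<90)]
    b=L[(L[:,2]>222)&(L[:,2]<248)&(abs(L[:,0])<18)]
    ys=np.sort(b[:,1]);print(n,"barrel",len(b),"y lo",ys[:6],"hi",ys[-10:])
    # fit barrel direction, stub
    f=np.polyfit(b[:,1],b[:,0],1);print(" barrel x fit",f)
    stub=b[b[:,1]>60];print(" stub",len(stub),stub.mean(0) if len(stub) else "")
    fr=L[(L[:,2]>150)&(L[:,2]<215)];
    if len(fr): print(" frame y",np.percentile(fr[:,1],[1,99]),"x med",np.median(fr[:,0]),"x slope",np.polyfit(fr[:,1],fr[:,0],1),"zmin",np.sort(fr[:,2])[:3])
    for s in(-1,1):
        e=L[(abs(L[:,1]-67*s)<12)&(L[:,2]>112)&(L[:,2]<130)]
        if len(e): print(" ear",s,len(e),e.min(0),e.max(0),np.median(e,0))
E
```

```text
scene barrel 448 y lo [-58.8 -58.7 -58.2 -58.1 -58.  -57.7] hi [69.2 69.6 70.4 70.5 72.3 72.5 72.7 73.3 73.5 73.9]
 barrel x fit [ 0.  -4.6]
 stub 29 [ -1.4  66.2 233.1]
 frame y [-34.3  36.7] x med -3.146288937734038 x slope [ 0.  -3.3] zmin [150.2 150.4 150.5]
 ear -1 75 [-22.2 -69.8 112.1] [ 17.8 -61.  124.6] [ -4.9 -63.2 119.4]
 ear 1 75 [-20.8  62.8 112.3] [ 19.6  72.3 123.8] [  4.8  70.6 118.5]
top barrel 66 y lo [-61.1 -61.  -61.  -60.9 -60.9 -60.7] hi [-43.3 -41.  -38.7 -37.3 -35.4 -33.2 -28.9 -26.8 -24.2 -23.2]
 barrel x fit [ -0.2 -13.2]
 stub 0 
 frame y [-35.9   2.2] x med -4.591100858373063 x slope [ 0.  -4.4] zmin [150.4 150.7 153.6]
 ear -1 60 [-20.3 -70.8 113.7] [ 18.  -62.7 127.3] [ -0.8 -67.3 124.5]
```

```bash
python3 - <<'E'
from h import *
move_straight([BT[0],BT[1],140],100);st()
z=140
while z>94:
    z-=2.5 if z>106 else 1
    move_straight([BT[0],BT[1],z],25)
    F=np.mean([current_wrist_force() for _ in range(6)],0)
    if z<130: print(round(z,1),np.round(current_position(),1),np.round(F,1))
    if F[2]>1 or np.hypot(F[0],F[1])>6: print("contact");break
st()
E
```

```text
22.32 pos [507.1 410.2 141. ] F [ 0.4  0.2 -3.1] w 40.2
127.5 [506.1 409.6 127.2] [ 0.2 -0.1 -3.9]
125.0 [506.1 409.6 124.7] [ 0.6 -0.  -2.2]
122.5 [506.1 409.6 122.2] [-1.   1.2 -2.3]
120.0 [506.1 409.6 119.7] [ 0.1  0.1 -2.7]
117.5 [506.2 409.6 117.2] [-0.4  0.6 -3.7]
115.0 [506.1 409.6 114.7] [-0.4  0.1 -2.6]
112.5 [506.1 409.6 112.1] [-0.2 -0.1 -2.5]
110.0 [506.2 409.6 109.7] [-0.5 -0.  -3.1]
107.5 [506.1 409.6 107.2] [-0.2 -0.3 -2.7]
105.0 [506.2 409.6 104.7] [-1.2  0.8 -2.3]
104.0 [506.3 409.7 103.9] [-0.5  0.  -3. ]
103.0 [506.3 409.7 102.9] [-0.5 -0.5 -3.1]
102.0 [506.3 409.7 101.9] [-0.3  0.3 -2.9]
101.0 [506.2 409.7 100.9] [ 0.4  0.2 -2.3]
100.0 [506.5 409.9 100.4] [-0.1  0.5 -1.9]
99.0 [506.6 410.  100.1] [-1.5  0.1  3. ]
contact
 27.32 pos [506.6 410.  100.1] F [-1.5  0.1  3. ] w 40.0
```

```bash
python3 - <<'E'
from h import *
z=99.
while z>95:
    z-=.4
    move_straight([BT[0],BT[1],z],10)
    F=np.mean([current_wrist_force() for _ in range(12)],0)
    print(round(z,1),np.round(current_position(),1),np.round(F,1))
    if F[2]>6.5 or np.hypot(F[0],F[1])>6: break
sleep(.3)
F=np.mean([current_wrist_force() for _ in range(12)],0);print(np.round(F,1));st()
p,d=snapshot("scene");cv2.imwrite("pics/press.png",cv2.resize(p[190:320,130:270,::-1],None,fx=4.5,fy=4.5,interpolation=cv2.INTER_CUBIC))
E
```

```text
98.6 [506.6 410.   99.9] [-1.7  0.5  6.2]
98.2 [506.7 410.1  99.9] [-3.1 -0.7  6.6]
[-2.7 -0.5  7.4]
 28.12 pos [506.7 410.   99.9] F [-2.7 -0.5  7.4] w 40.2
```

View pics/press.png

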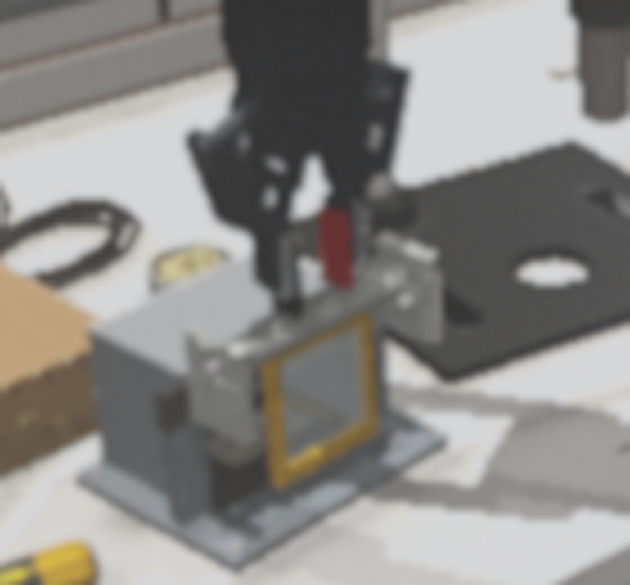

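```bash
python3 - <<'E'
from h import *
gripper_to(64,20);st("64")
gripper_to(85,20);st("85")
c=current_position()
move_straight([c[0],c[1],150],60);st()
move_straight([c[0],c[1],230],150);
move_straight([330,330,260],250);st()
for n in("top","scene"):
    D=[];Ps=[]
    for i in range(6):
        p,d=snapshot(n);d=d.copy();d[d<=0]=np.nan;D.append(d);Ps.append(p.astype(float))
    np.savez("c_"+n,p=np.mean(Ps,0),d=np.nanmedian(D,0))
z=np.load("c_top.npz");cv2.imwrite("pics/ct.png",cv2.resize(cv2.convertScaleAbs(z["p"])[190:255,120:230,::-1],None,fx=7,fy=7,interpolation=cv2.INTER_CUBIC))
z=np.load("c_scene.npz");cv2.imwrite("pics/cs.png",cv2.resize(cv2.convertScaleAbs(z["p"])[220:320,140:250,::-1],None,fx=6,fy=6,interpolation=cv2.INTER_CUBIC));cv2.imwrite("pics/cfull.png",cv2.convertScaleAbs(z["p"])[:,:,::-1])
np.set_printoptions(precision=1,suppress=True)
ey=yv(YB)
w=world("scene",np.nan_to_num(z["d"]));P=z["p"]
l=np.dstack([(w-B)@EXB,(w-B)@ey,w[...,2]])
m=(abs(l[...,0])<30)&(abs(l[...,1])<60)&(l[...,2]>130)&(l[...,2]<175)
red=m&(P[...,0]>1.6*P[...,1]);bl=m&~red
for n,k in(("red",red),("black",bl)):
    if k.sum(): print(n,k.sum(),l[k].min(0),l[k].max(0),l[k].mean(0))
E
```

```text
64 28.52 pos [506.5 410.   98. ] F [-0.3 -0.3  0.3] w 64.2
85 28.88 pos [506.4 409.8  98.2] F [-0.1  0.5  0.3] w 85.0
 29.89 pos [506.  409.6 149.4] F [ 0.7 -1.1 -0.5] w 85.2
 31.51 pos [330.4 330.1 259.5] F [-1.   0.5  1. ] w 85.1
red 66 [-10.1 -26.9 130. ] [  6.6 -21.4 162.2] [ -2.8 -23.9 147. ]
black 128 [-11.2 -29.4 130.8] [ 10.3  27.1 161. ] [ -1.8  11.8 146.4]
```

View pics/ct.png

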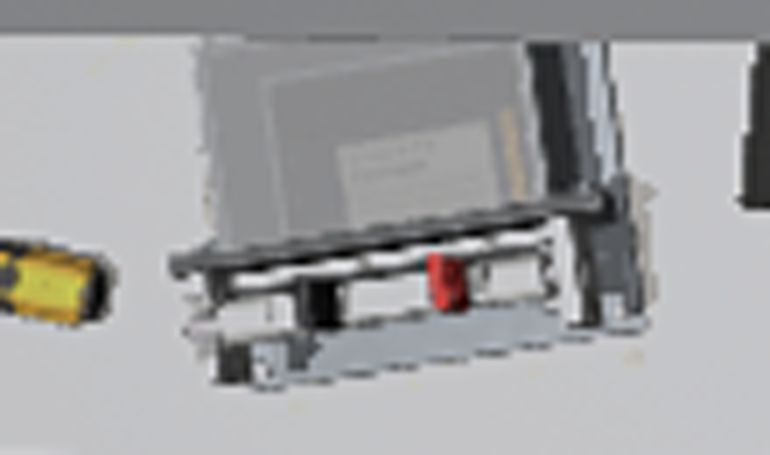

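View pics/cs.png

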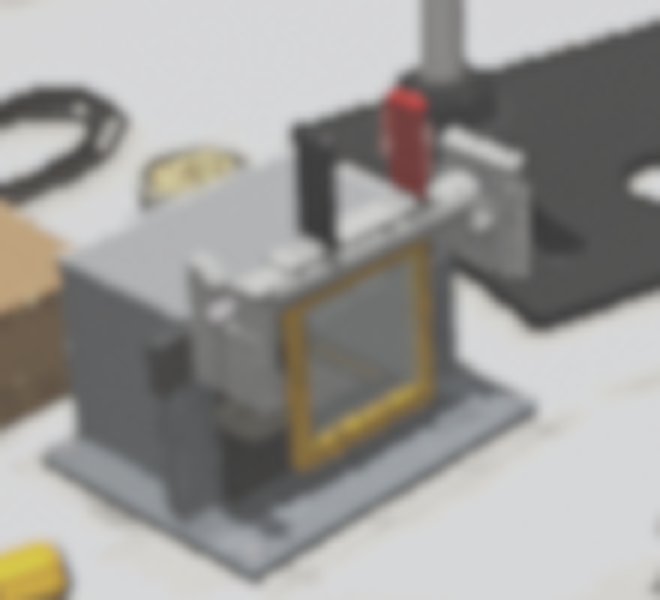

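View pics/cfull.png

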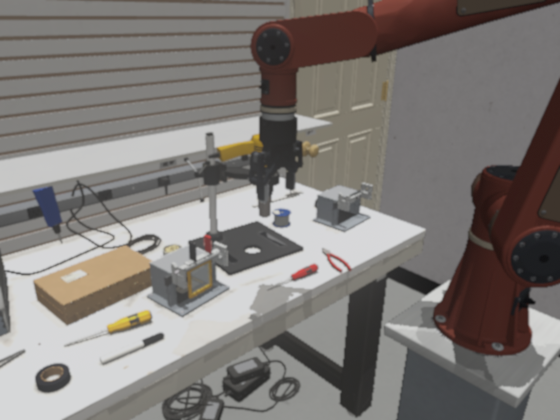

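```bash
python3 - <<'E'
from h import *
np.set_printoptions(precision=1,suppress=True)
def an(zn,cam,C,Y):
    z=np.load(zn);w=world(cam,np.nan_to_num(z["d"]));P=z["p"].astype(float)
    a=np.radians(Y);ex=np.array([np.cos(a),np.sin(a),0]);l=np.dstack([(w-C)@ex,(w-C)@yv(Y),w[...,2]])
    m=(abs(l[...,0])<14)&(abs(l[...,1])<60)&(l[...,2]>(138 if cam=="scene" else 152))&(l[...,2]<170)
    red=m&(P[...,0]>1.6*P[...,1]);bl=m&~red&(P[...,0]<90)
    r,b=np.median(l[red][:,1]),np.median(l[bl][:,1]);print(zn,red.sum(),bl.sum(),"red",r,"black",b,"sep",b-r,"z",l[red].max(0)[2],l[bl].max(0)[2])
an("s0_scene.npz","scene",A,YA);an("avg_scene.npz","scene",A,YA);an("s0_top.npz","top",A,YA)
an("c_scene.npz","scene",B,YB);an("c_top.npz","top",B,YB)
z=np.load("c_scene.npz");w=world("scene",np.nan_to_num(z["d"]))
l=np.dstack([(w-B)@EXB,(w-B)@yv(YB),w[...,2]]);k=(abs(l[...,0])<14)&(l[...,2]>95)&(l[...,2]<120)&(abs(l[...,1])<62)&(l[...,0]<-2)
f=l[(l[...,2]>40)&(l[...,2]<85)&(abs(l[...,0]+4)<6)&(abs(l[...,1])<45)];print("frame",len(f),np.percentile(f[:,1],[1,99]),np.median(f[:,0]))
im=cv2.convertScaleAbs(z["p"])[232:272,200:240,::-1];cv2.imwrite("pics/eye.png",cv2.resize(im,None,fx=14,fy=14,interpolation=cv2.INTER_CUBIC))
for n in("top",):
    a=np.load("s0_top.npz")["p"].astype(float);b=np.load("c_top.npz")["p"];d=np.abs(a-b).max(2)[:290]
    cv2.imwrite("pics/diff.png",cv2.convertScaleAbs(d*2)); cv2.imwrite("pics/ctfull.png",cv2.convertScaleAbs(b)[:,:,::-1])
E
```

```text
s0_scene.npz 27 33 red -27.204681539189824 black 21.519932076041524 sep 48.72461361523135 z 158.0499513940544 159.29301130670854
avg_scene.npz 24 32 red -27.37050240877074 black 21.216897824535387 sep 48.58740023330613 z 157.62032540815153 159.55061066034222
s0_top.npz 26 26 red -28.49494698836969 black 19.475283598129963 sep 47.97023058649965 z 164.54108264813658 165.9057129755338
c_scene.npz 49 54 red -23.81268151430884 black 24.37375125158125 sep 48.18643276589009 z 162.23569027611472 161.00151646788385
c_top.npz 25 23 red -27.807188112009616 black 19.608214445543403 sep 47.41540255755302 z 164.59342136241912 164.17427592590184
frame 393 [-31.1  40.1] -1.480739299149743
```

View pics/eye.png

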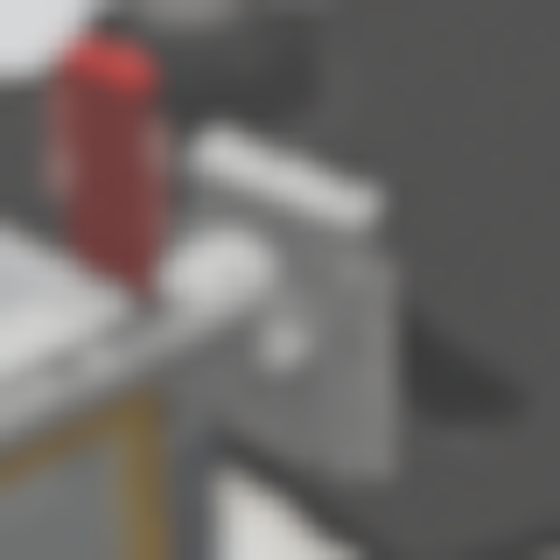

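View pics/ctfull.png

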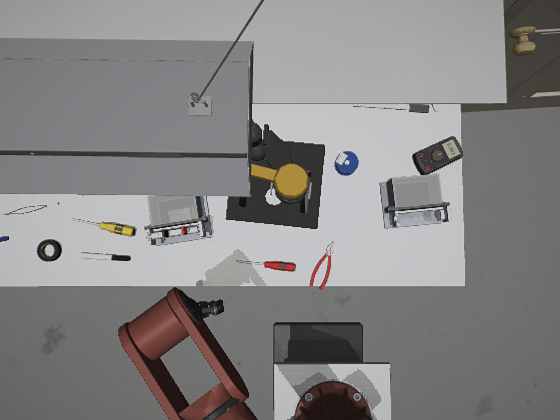

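```bash
python3 -c "
from h import *
st();job_done()"
```

```text
32.11 pos [330.1 330.  259.9] F [-0.3 -0.3  0.2] w 84.7
the job is handed in; nothing more can be done
```

The guard flap now hangs on the bay with the battery, with its hinge pin sprung into the eye. I handed the job in at 32.1 s, with the robot clear of everything.

**What I did:** I squeezed the tabs together and lifted the flap off the empty bay. I lowered it slowly into the other bracket and pressed it home with the pin still drawn back. The wrist read 7.4 N at that point, which with the flap's weight is about 10.7 N on the bracket. Then I let go and backed away.

**What went wrong on the way:** My first grip came down on the tops of the tabs. The fingertips stand about 30 mm short of the reported tool point. That pressed the flap with about 15 N, under that bay's 40 N limit, and slid it about 3 mm sideways, still hanging. I backed off, measured the fingertips in the camera images and gripped again properly.

**Last checks:**
- **Seating:** the flap stopped about 2.5 mm above nominal height, so it is home and not resting on an ear.
- **Pin:** the tabs are about 48 mm apart in both cameras, the same as at rest before the job, which means the pin is fully out.
- **Other objects:** the battery and the loose items look unmoved in the overhead picture, judged by eye only.
- **Disagreement:** the scene camera puts the flap about 2 mm off centre towards +y in the bracket; the overhead camera shows it centred. Either is within the 3 mm of play.

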